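# Square a spoon blank up in the corner of a bench fence

### The arm

A 6-joint arm with a two-finger parallel gripper is mounted at the origin on the work surface. World frame = base frame: x ahead of the robot, y to its left, z up, the work surface at z = 0. Lengths are in m, angles in rad, forces in N, time in s.
With the tool pointing down it reaches from about 0.325 to 0.775 m from the base axis. Payload 9.3 kg.
Tool frame: the origin (TCP) lies midway between the tips of the shut fingers; the grasp point (between the pads) lies 19 mm behind it; z points along the fingers, y is the line along which they close (so a half turn about z gives the same grasp; the last joint's range is limited). The gripper opens to 85 mm and grips with 20 to 120 N. Pads are 22 mm wide; open, the fingers measure 114 mm over their backs; the gripper's body (76 mm by 85 mm) begins 54 mm behind the grasp point. The pads swing forward as they close: fully open they stand 13 mm farther back than shut.
Start: joints at [1.084, 0.259, 0.021, 1.334, 0, 1.418], TCP at [0.18, 0.52, 0.231] pointing down, gripper open.
Joint ranges: [-3.04, 3.04], [-0.91, 1.82], [-1.04, 1.36], [-1.92, 1.95], [-1.52, 1.45], [-3.14, 3.14]. Speed limits (rad/s): [2.22, 2.22, 2.79, 3.14, 3.14, 3.14].

### API

Orientations are given as a rotation vector (axis times angle).
In Python, from cell import arm gives the robot as it stands.
- The arm moves only by the tool step_arm, never from a script. Its argument "increments" is text: rows parted by semicolons, each of 7 numbers parted by spaces: the finger opening in cm, from 0 to 8.54, then the shift along the tool's x, y, z in cm, then the turn, a rotation vector about the tool's x, y, z in rad. In form: claw tx ty tz rx ry rz; .... A call has 1 to 10 rows; each row shifts and turns the commanded pose from where the row before left it, along the tool's axes as they then stand; what a row does not reach is not made up. A row lasts 1/8 s, in which the tool goes at most 62.5 mm and 10.7 degrees, less where a joint would pass 70% of its speed; a pose out of reach is approached as far as the arm can. A call is refused whole if a number of a shift passes 6.25 or a number of a turn 0.188, either way. A call with a gripper value outside its range is refused whole. The fingers move at their own pace and stop on an object; "newtons" is the grip in N (left out, the last holds). Time passes only in rows, so rows that do not move let the fingers close. It gives the time, the measured TCP pose, the force, the opening and the grip force at its end, in the units of the state.
- arm.get_obs(): the state, without advancing time (a new reading comes with each control period).
- arm.camera(name): name is "side" or "top"; returns the picture (400x640x3 uint8, blue, green, red); there is no depth.
- arm.camera_params(name): a dict with "fx", "fy", "cx", "cy" (pixels), "pose" (4x4, takes a point from camera to world coordinates). Camera axes: x right, y up, looking along -z (the intrinsics and any distortion apply to the point x, -y, -z); pixel columns grow to the right and rows downward; lengths in m; the calibration is good to about 2 mm. A picture is of the moment at which its call begins. camera_params takes no time and is no camera call.
- arm.job_done(): hands the job in; it is judged then, once.
The state is a dict: "time": time; "joint_positions": joint angles; "qd": joint speeds; "effort": joint torques, N m; "ee_pos": TCP position; "orientation": TCP orientation; "wrist_force": force on the tool from outside, world axes, zero at the start; "moment": the same for the moment, N m; "grip_width": finger opening in m; "finger_force": force on a finger pad.
Only numpy, scipy, OpenCV 4.12 (cv2) and the standard library are available. Lean on these libraries where they do the work, as an engineer would, in place of code of your own. Each camera call takes 0.05 s, during which the arm holds its last target. There are 200 camera calls.

### The job

Push the rectangular spoon blank across the bench with your fingertips until one long side lies flat against the wooden fence and one end sits tight against the square stop block (not the round dog at the other end of the fence), then leave it there. Only slide it: do not lift, tip or knock it flying, and leave the other things on the bench where they stand.

Things in the scene. Friction and masses are not known exactly. Their poses are not given: they have to be found in the camera images.
- blank: The spoon blank: a plain pale wooden block with a spoon pencilled on its top, 60 (its x) x 120 (its y, long) x 45 mm high, 0.14 to 0.28 kg, loose on the bench in front of the fence (robot's side), turned up to about 20 degrees from the fence. Origin: centre of its underside. It slides on the bench with friction coefficient about 1 or less.
- fence: Dark wooden fence strip screwed to the bench, 18 (its x) x 460 (its y, long) x 35 mm high. Origin: centre of its underside. Its own -x side, 9 mm from the origin, faces the robot and is the face to seat the blank on. It is placed and turned differently each time (up to about 11 degrees).
- stop: The square stop block, fixed, pale wood, 40 x 40 x 38 mm high, axes parallel to the fence's. It touches the fence's robot-side face near one end: centre 29 mm to -x and 200 mm to +y or -y of the fence's origin in the fence's axes (which end varies). Origin: centre of its underside. The blank's end goes against its face towards the fence's middle, 20 mm from the origin.
- dog: The round dog, fixed to the bench: pale wooden cylinder 40 mm across, 38 mm high, placed like the stop but at the other end of the fence. Origin: centre of its underside. Not to be used.
- tin: Wax tin, 70 mm across, 60 mm high, standing loose; bystander. Origin: centre of its underside.
- mallet: Round wooden carver's mallet standing on its head, handle up: head 80 mm across, 168 mm high in all, loose; bystander. Origin: centre of its underside.
- log: Round log offcut standing on end, 56 mm across, 70 mm high, loose; bystander. Origin: centre of its underside.
- whetstone: Grey whetstone lying flat beyond the fence, 50 (x) x 150 (y) x 22 mm high, loose; bystander. Origin: centre of its underside.
Mind the look-alikes: they are no part of the job. What is shaped like the blank but green or turquoise is not meant.

How it is judged:
By the outcome, as a careful person would: the job done as asked, in the order asked, and still so for the second after the job is handed in, with the robot touching nothing.
It also fails if it takes over 48 s, if anything falls off the work surface, if the arm or the gripper's body presses on something with over 40 N, if the wrist force passes 120 N, or if a joint passes its speed limit or range.

## Working session

There is one attempt and no reset: what is moved stays moved. The work goes in short steps, Python scripts to look and compute and a tool call to move; the robot and the scene stay as the last step left them, time stands still between calls to the robot, and variables do not carry over. Pictures are saved under pics/ and viewed, at most 10 in all, crops included, and the job is handed in when it is done.

Besides the shell and the picture viewer there is one more tool, called after "Call:" by a JSON object that holds its "method" and its "body". step_arm: Moves the arm, as the interface text tells. Its arguments: {"type":"object","properties":{"increments":{"type":"string"},"newtons":{"type":"number"}},"required":["increments"]}

```bash
mkdir -p pics
python3 - <<'E'
from cell import arm
import cv2,numpy as np
np.set_printoptions(precision=4,suppress=True)
for n in("top","side"):
    cv2.imwrite(f"pics/{n}0.png",arm.camera(n)); p=arm.camera_params(n); print(n,{k:v for k,v in p.items() if k!="pose"},p["pose"])
o=arm.get_obs();print(o)
E
```

```text
top {'fx': 517.5779665161804, 'fy': 517.5779665161804, 'cx': 318.32984193724303, 'cy': 201.89443855701205} [[-0.0162  0.9901 -0.1392  0.3728]
 [-0.9999 -0.0154  0.0066  0.0511]
 [ 0.0044  0.1393  0.9902  1.4593]
 [ 0.      0.      0.      1.    ]]
side {'fx': 468.6579263557053, 'fy': 468.6579263557053, 'cx': 323.8008859006744, 'cy': 198.39651787038667} [[ 0.7936  0.3319 -0.51   -0.1218]
 [-0.6083  0.4112 -0.6789 -0.8531]
 [-0.0157  0.849   0.5282  0.7398]
 [ 0.      0.      0.      1.    ]]
{'time': 0.1, 'joint_positions': array([1.0844, 0.2592, 0.0209, 1.3337, 0.    , 1.4182]), 'qd': array([ 0.0005, -0.0024,  0.0009,  0.0011,  0.0008, -0.0003]), 'effort': array([  0.0058, -55.6692,  34.5074,   0.0116,  -0.0001,   0.    ]), 'ee_pos': array([0.1801, 0.5194, 0.2307]), 'orientation': array([-0.5218, -3.0975,  0.0018]), 'wrist_force': array([-0.3801, -0.1553, -0.0927]), 'moment': array([-0.0014,  0.0114,  0.0131]), 'finger_force': 0.0, 'grip_width': 0.08532389832583025}
```

View pics/top0.png

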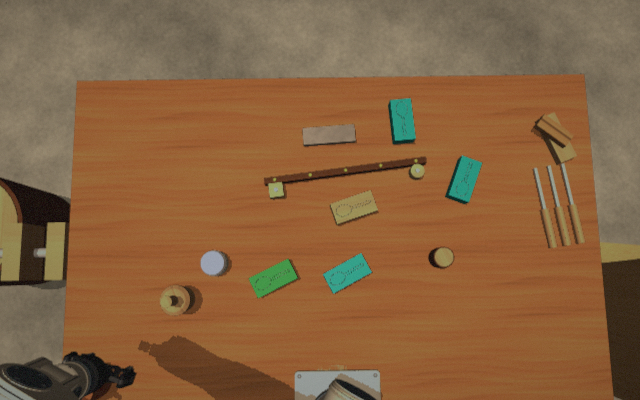

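View pics/side0.png

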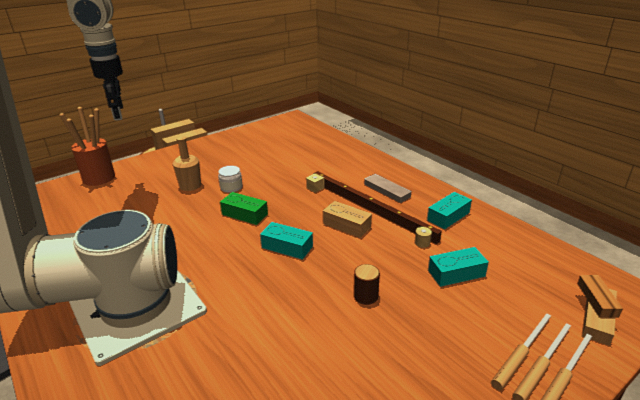

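The top view shows the pale blank at about (354,207), the fence from (265,181) to (426,160), the square stop at (277,189) and the round dog at (417,171). The turquoise and green look-alikes are elsewhere. I'll enlarge the fence area next.

```bash
cat > h.py <<'E'
from cell import arm
import cv2,numpy as np
np.set_printoptions(precision=4,suppress=True)
def ray(n,uv,z):
    p=arm.camera_params(n);T=np.array(p["pose"]);out=[]
    for u,v in uv:
        d=T[:3,:3]@np.array([(u-p["cx"])/p["fx"],-(v-p["cy"])/p["fy"],-1]);o=T[:3,3]
        out.append((o+d*(z-o[2])/d[2])[:2])
    return np.array(out)
def crop(n,name,x0,y0,w,h,s):
    im=arm.camera(n); cv2.imwrite(name,cv2.resize(im[y0:y0+h,x0:x0+w],None,fx=s,fy=s,interpolation=cv2.INTER_CUBIC))
E
python3 - <<'E'
from h import *
crop("top","pics/c1.png",255,145,180,90,4.4)
E
```

```text
(no output)
```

View pics/c1.png

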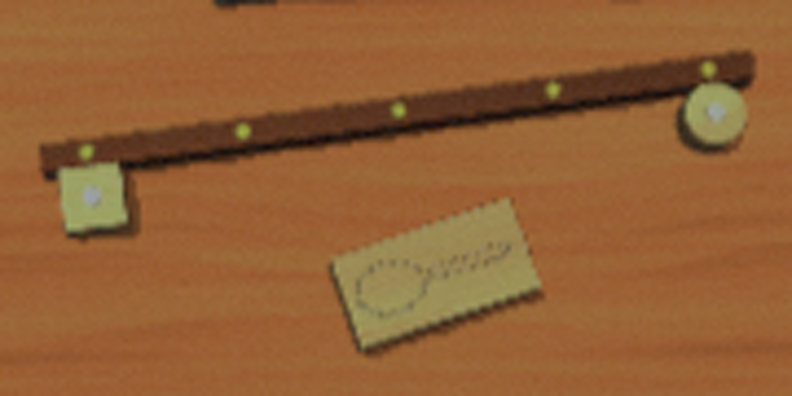

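The crop shows the fence screws at (86,152) to (708,69), the stop screw at (92,197), the dog at (715,112), and the blank's top corners at (332,265), (511,200), (541,290) and (363,349).

```bash
cat >> h.py <<'E'
def c2p(l,x0=255,y0=145,s=4.4): return [((a+.5)/s-.5+x0,(b+.5)/s-.5+y0) for a,b in l]
E
python3 - <<'E'
from h import *
f=ray("top",c2p([(86,152),(243,131),(399,110),(553,90),(708,69)]),.035);print(f,np.linalg.norm(f[0]-f[-1]))
d=f[0]-f[-1];d/=np.linalg.norm(d);nx=np.array([d[1],-d[0]])
c=f.mean(0);print("fence",c,"y",d,"x",nx,"yaw",np.arctan2(-d[0],d[1]))
F=lambda q:np.c_[(q-c)@nx,(q-c)@d]
print("stop,dog",F(ray("top",c2p([(92,197),(715,112)]),.038)))
b=ray("top",c2p([(332,265),(511,200),(541,290),(363,349)]),.045)
print("blank",b,b.mean(0),[np.linalg.norm(b[i]-b[(i+1)%4]) for i in range(4)]);print(F(b),F(b).mean(0))
e=(b[0]-b[1]+b[3]-b[2]);print("yaw",np.arctan2(-e[0],e[1]))
uv=[(212,263),(175,299),(443,257),(274,278),(348,272)]
print("tin mal log green turq",*ray("top",uv,.06))
E
```

```text
[[ 0.6391  0.164 ]
 [ 0.6512  0.0641]
 [ 0.6633 -0.0355]
 [ 0.6748 -0.1341]
 [ 0.6869 -0.2337]] 0.40056692570080943
fence [ 0.6631 -0.035 ] y [-0.1194  0.9928] x [0.9928 0.1194] yaw 0.1196726720153258
stop,dog [[-0.0298  0.2001]
 [-0.0288 -0.1993]]
blank [[ 0.5629  0.0094]
 [ 0.6024 -0.104 ]
 [ 0.5451 -0.1211]
 [ 0.5098 -0.0089]] [ 0.5551 -0.0561] [np.float64(0.12015303424222358), np.float64(0.059830416996229256), np.float64(0.11764315021612903), np.float64(0.056204189471102464)]
[[-0.0941  0.0561]
 [-0.0684 -0.0613]
 [-0.1274 -0.0714]
 [-0.149   0.0443]] [-0.1097 -0.0081]
yaw 0.32018074115399425
tin mal log green turq [0.4084 0.3297] [0.315  0.4267] [ 0.4145 -0.2915] [0.3659 0.1636] [ 0.3786 -0.0347]
```

Add to h.py:
```python
from scipy.spatial.transform import Rotation as Ro
C=np.array([.6631,-.035]);Y=np.array([-.1194,.9928]);X=np.array([.9928,.1194])
def st():
    o=arm.get_obs();p=o["ee_pos"];R=Ro.from_rotvec(o["orientation"]).as_matrix()
    w=o["wrist_force"];print("t",o["time"],"fence xy mm",1e3*(p[:2]-C)@X,1e3*(p[:2]-C)@Y,"z",p[2]*1e3,
     "toolY vs fence rad",np.arctan2(R[:2,1]@-X,R[:2,1]@Y),"Rz",R[:,2],"F",w[:2]@X,w[:2]@Y,w[2],"grip",o["grip_width"])
```

```text
(no output)
```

Call:
{"method": "step_arm", "body": {"increments": "6 0 0 0 0 0 -0.151; 6 0 0 0 0 0 -0.151; 6 0 0 0 0 0 -0.151; 6 -1.6 -4.4 0 0 0 0; 6 -1.6 -4.4 0 0 0 0; 6 -1.6 -4.4 0 0 0 0; 6 -1.6 -4.4 0 0 0 0; 6 -1.6 -4.4 0 0 0 0; 6 -1.6 -4.4 0 0 0 0; 6 -1.6 -4.4 0 0 0 0"}}

```text
time: 1.4
ee_pos: [0.3284, 0.2257, 0.2313]
orientation: [-0.188, 3.136, 0.0]
wrist_force: [1.1, -0.3, 0.4]
grip_width: 0.0602
finger_force: 0.0
```

```bash
python3 -c "
from h import *
st()"
```

```text
t 1.4 fence xy mm -301.1820507422545 298.8315592041938 z 231.272004576005 toolY vs fence rad -0.00021537485270769387 Rz [ 0.0002  0.     -1.    ] F 1.0802879962344931 -0.3977192107300604 0.42325386023792355 grip 0.060242197468826496
```

Call:
{"method": "step_arm", "body": {"increments": "6 -1.6 -4.3 0 0 0 0; 6 -1.6 -4.3 0 0 0 0; 6 -1.6 -4.3 0 0 0 0; 6 -1.6 -4.3 0 0 0 0; 6 -1.6 -4.3 0 0 0 0; 6 -1.6 -4.3 0 0 0 0; 6 -1.6 -4.3 0 0 0 0; 6 0 0 4 0 0 0; 6 0 0 4 0 0 0; 6 0 0 4 0 0 0"}}

```text
time: 2.65
ee_pos: [0.4749, -0.0586, 0.11]
orientation: [0.186, -3.136, -0.0]
wrist_force: [0.2, 0.1, -1.0]
grip_width: 0.06
finger_force: 0.0
```

```bash
python3 -c "
from h import *
st()"
```

```text
t 2.65 fence xy mm -189.70869022041728 -0.9465267807799597 z 109.95704034308244 toolY vs fence rad -0.0010023868245719924 Rz [-0.  0. -1.] F 0.18414558878693113 0.10576064381240695 -1.0380229316953336 grip 0.05996360423398508
```

Call:
{"method": "step_arm", "body": {"increments": "6 0 -0.35 3.2 0 0 0; 6 0 -0.35 3.2 0 0 0; 6 0 0 3.2 0 0 0; 6 -1 0 0 0 0 0; 6 -1 0 0 0 0 0; 6 -0.6 0 0 0 0 0; 6 -0.6 0 0 0 0 0; 6 -0.6 0 0 0 0 0; 6 -0.6 0 0 0 0 0; 6 -0.6 0 0 0 0 0"}}

```text
time: 3.9
ee_pos: [0.5258, -0.0593, 0.0153]
orientation: [0.187, -3.136, -0.0]
wrist_force: [-0.9, 0.1, 1.1]
grip_width: 0.0604
finger_force: 0.6
```

```bash
python3 -c "
from h import *
st()
crop('side','pics/s1.png',240,150,220,130,3.5)"
```

```text
t 3.9 fence xy mm -139.2332965827577 -7.734183898096483 z 15.292022282485743 toolY vs fence rad -0.0004703766475659865 Rz [-0.0002  0.0001 -1.    ] F -0.8786848268048485 0.21538344804820758 1.1042325473240517 grip 0.06042297151871174
```

View pics/s1.png

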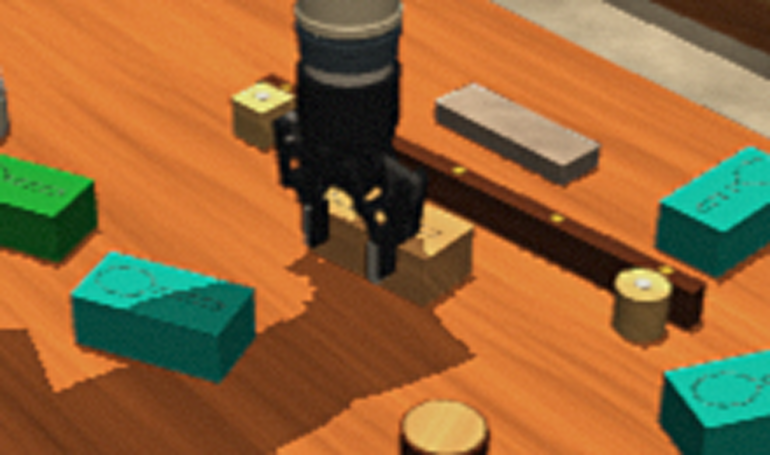

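The fingertips are low behind the blank, at crop (315,240) and (380,265), and are squaring it up. I'll keep pushing.

Call:
{"method": "step_arm", "body": {"increments": "6 -0.6 0 0 0 0 0; 6 -0.6 0 0 0 0 0; 6 -0.6 0 0 0 0 0; 6 -0.6 0 0 0 0 0; 6 -0.6 0 0 0 0 0; 6 -0.6 0 0 0 0 0; 6 -0.6 0 0 0 0 0; 6 -0.4 0 0 0 0 0; 6 -0.4 0 0 0 0 0; 6 -0.2 0 0 0 0 0"}}

```text
time: 5.2
ee_pos: [0.5773, -0.0532, 0.0153]
orientation: [0.187, -3.136, 0.0]
wrist_force: [-1.8, 0.3, 0.6]
grip_width: 0.0599
finger_force: 0.8
```

```bash
python3 -c "
from h import *
st()"
```

```text
t 5.2 fence xy mm -87.33843036728278 -7.846348550133759 z 15.290258157744423 toolY vs fence rad -0.0004567084293651859 Rz [-0.     -0.0001 -1.    ] F -1.760930607265564 0.47087459836630646 0.5554545467118566 grip 0.05986664841670153
```

Call:
{"method": "step_arm", "body": {"increments": "6 -0.2 0 0 0 0 0; 6 -0.2 0 0 0 0 0; 6 -0.2 0 0 0 0 0; 6 -0.1 0 0 0 0 0; 6 0 0 0 0 0 0"}}

```text
time: 5.82
ee_pos: [0.5841, -0.0524, 0.0153]
orientation: [-0.187, 3.136, -0.0]
wrist_force: [-0.1, -1.2, 0.1]
grip_width: 0.0601
finger_force: 0.6
```

```bash
python3 -c "
from h import *
st()"
```

```text
t 5.825 fence xy mm -80.47865442185103 -7.8653501800859935 z 15.26519608788629 toolY vs fence rad -0.0004377283761346201 Rz [ 0.     -0.0001 -1.    ] F -0.2480383388089315 -1.1806173680067267 0.10258190797080707 grip 0.06005837974409951
```

Call:
{"method": "step_arm", "body": {"increments": "6 -0.1 0 0 0 0 0; 6 -0.1 0 0 0 0 0; 6 -0.1 0 0 0 0 0"}}

```text
time: 6.2
ee_pos: [0.5841, -0.0524, 0.0152]
orientation: [0.186, -3.131, 0.001]
wrist_force: [-18.0, -4.3, 12.3]
grip_width: 0.0601
finger_force: 9.2
```

```bash
python3 -c "
from h import *
st()
crop('top','pics/c2.png',255,145,180,90,4.4)"
```

```text
t 6.2 fence xy mm -80.47113136373513 -7.830006789693271 z 15.217255450270379 toolY vs fence rad -0.0007875283423435888 Rz [-0.0054 -0.0011 -1.    ] F -18.379716273280017 -2.1401262904788565 12.310260488828984 grip 0.06012635921789098
```

View pics/c2.png

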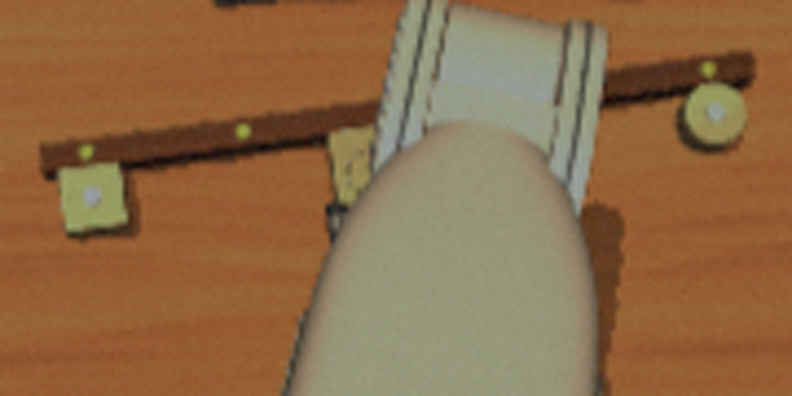

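The blank is now against the fence, with about 18 N at the expected TCP offset. I'll back off, shut the fingers and go round to the end on the dog's side.

Call:
{"method": "step_arm", "body": {"increments": "6 1 0 0 0 0 0; 3 1.5 0 0 0 0 0; 0 1.8 0 0 0 0 0; 0 0 -2.7 0 0 0 0; 0 0 -2.7 0 0 0 0; 0 0 -2.7 0 0 0 0; 0 0 -2.7 0 0 0 0; 0 -2.8 0 0 0 0 0; 0 -2.8 0 0 0 0 0; 0 -2.5 0 0 0 0 0"}}

```text
time: 7.5
ee_pos: [0.6381, -0.1548, 0.0154]
orientation: [-0.187, 3.135, 0.0]
wrist_force: [-0.5, -1.1, 1.1]
grip_width: 0.0003
finger_force: 0.0
```

```bash
python3 -c "
from h import *
st()"
```

```text
t 7.5 fence xy mm -39.10489866997505 -115.9669188562915 z 15.378678861472075 toolY vs fence rad -0.0007535099461778548 Rz [ 0.0005  0.0001 -1.    ] F -0.6004044560200662 -1.0151012749109931 1.0577372536715297 grip 0.00029987183523338555
```

Call:
{"method": "step_arm", "body": {"increments": "0 0.1 1.2 0 0 0 0; 0 0.1 1.2 0 0 0 0; 0 0 0.6 0 0 0 0; 0 0 0.6 0 0 0 0; 0 0 0.6 0 0 0 0; 0 0 0.6 0 0 0 0; 0 0 0.6 0 0 0 0; 0 0 0.6 0 0 0 0; 0 0 0.6 0 0 0 0; 0 0 0.6 0 0 0 0"}}

```text
time: 8.75
ee_pos: [0.627, -0.0831, 0.0153]
orientation: [0.187, -3.136, 0.0]
wrist_force: [-1.6, -3.3, 1.3]
grip_width: -0.0001
finger_force: 1.6
```

```bash
python3 -c "
from h import *
st()"
```

```text
t 8.75 fence xy mm -41.539168921350694 -43.45735838684474 z 15.297287257644818 toolY vs fence rad -0.0004838763485564917 Rz [-0.     -0.0001 -1.    ] F -1.9825347243361824 -3.095340675086885 1.3054659897719798 grip -6.209482498298306e-05
```

Call:
{"method": "step_arm", "body": {"increments": "0 0 0.7 0 0 0 0; 0 0 0.7 0 0 0 0; 0 0 0.7 0 0 0 0; 0 0 0.7 0 0 0 0; 0 0 0.7 0 0 0 0; 0 0 0.7 0 0 0 0; 0 0 0.7 0 0 0 0; 0 0 0.7 0 0 0 0; 0 0 0.7 0 0 0 0; 0 0 0.7 0 0 0 0"}}

```text
time: 10.0
ee_pos: [0.6187, -0.0135, 0.0153]
orientation: [0.187, -3.136, -0.0]
wrist_force: [-1.0, -2.9, 1.6]
grip_width: -0.0001
finger_force: 1.6
```

```bash
python3 -c "
from h import *
st()
crop('top','pics/c3.png',255,145,180,90,4.4)"
```

```text
t 10.0 fence xy mm -41.538783651881126 26.620425656534767 z 15.274645034302695 toolY vs fence rad -0.00047823723028891886 Rz [-0.0001  0.     -1.    ] F -1.299900850082587 -2.781054081901949 1.5809259344323694 grip -5.87045242280586e-05
```

View pics/c3.png

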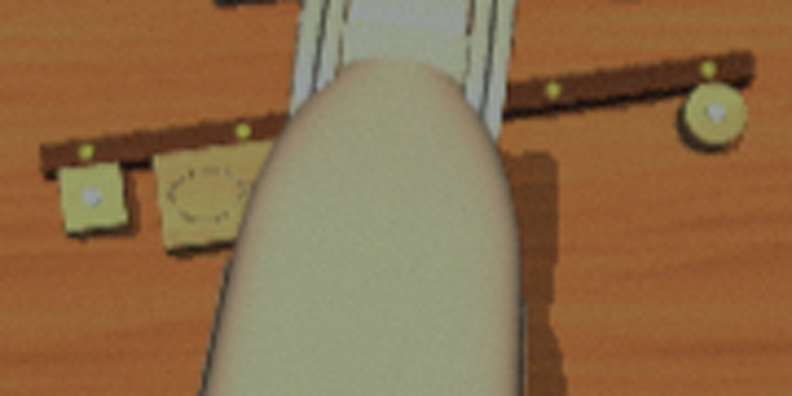

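The blank is flush with the fence. Its leading edge, at crop x≈157, is about 20 mm short of the stop, whose face is at x≈127. I'll approach slowly from here.

Call:
{"method": "step_arm", "body": {"increments": "0 0 0.5 0 0 0 0; 0 0 0.5 0 0 0 0; 0 0 0.3 0 0 0 0; 0 0 0.2 0 0 0 0; 0 0 0.1 0 0 0 0; 0 0 0 0 0 0 0"}}

```text
time: 10.8
ee_pos: [0.6169, 0.0021, 0.0152]
orientation: [-0.187, 3.136, 0.001]
wrist_force: [0.5, -1.1, -0.3]
grip_width: -0.0001
finger_force: 0.2
```

```bash
python3 -c "
from h import *
st()"
```

```text
t 10.8 fence xy mm -41.47947507219756 42.32871915077459 z 15.239730418555634 toolY vs fence rad -0.00034856614048620456 Rz [-0.      0.0004 -1.    ] F 0.3298894201638756 -1.121267996181699 -0.3390767127844862 grip -8.804776869063193e-05
```

Call:
{"method": "step_arm", "body": {"increments": "0 0 0.1 0 0 0 0; 0 0 0.1 0 0 0 0; 0 0 0.1 0 0 0 0"}}

```text
time: 11.18
ee_pos: [0.6165, 0.0049, 0.0153]
orientation: [-0.187, 3.136, 0.0]
wrist_force: [0.6, -0.9, -0.5]
grip_width: -0.0
finger_force: 0.6
```

```bash
python3 -c "
from h import *
st()"
```

```text
t 11.175 fence xy mm -41.47802462560865 45.19109008323153 z 15.250476572229697 toolY vs fence rad -0.0005211221091849221 Rz [-0.  0. -1.] F 0.5354429396713712 -0.9701984567395211 -0.48977597242443516 grip -1.4159791342109909e-05
```

Call:
{"method": "step_arm", "body": {"increments": "0 0 0.1 0 0 0 0; 0 0 0.1 0 0 0 0; 0 0 0.1 0 0 0 0"}}

```text
time: 11.55
ee_pos: [0.6162, 0.0075, 0.0153]
orientation: [-0.187, 3.136, -0.002]
wrist_force: [-0.8, -5.8, -0.8]
grip_width: -0.0003
finger_force: 3.2
```

```bash
python3 -c "
from h import *
st()"
```

```text
t 11.55 fence xy mm -41.468584802696476 47.74950716641743 z 15.300097829432362 toolY vs fence rad -0.0007387005689114656 Rz [ 0.0001 -0.001  -1.    ] F -1.4963462962905099 -5.680746281844635 -0.7568088647859402 grip -0.0002751758533362989
```

Call:
{"method": "step_arm", "body": {"increments": "0 0 0.1 0 0 0 0; 0 0 0.1 0 0 0 0; 0 0 0 0 0 0 0"}}

```text
time: 11.92
ee_pos: [0.6162, 0.0075, 0.0155]
orientation: [-0.184, 3.136, -0.007]
wrist_force: [0.2, -13.8, -0.0]
grip_width: -0.0002
finger_force: 6.5
```

```bash
python3 -c "
from h import *
st()"
```

```text
t 11.925 fence xy mm -41.482193575558654 47.79744803679553 z 15.47474149559377 toolY vs fence rad -0.0022442626415164644 Rz [ 0.0004 -0.0043 -1.    ] F -1.4660107419510717 -13.743205454712239 -0.0033714029328101303 grip -0.00020109367350131159
```

The blank is tight against the stop: about 14 N with no further travel. I'll do one last two-finger squaring press onto the fence.

Call:
{"method": "step_arm", "body": {"increments": "0 0 -1 0 0 0 0; 0 0 -1 0 0 0 0; 0 3 0 0 0 0 0; 0 3 0 0 0 0 0; 0 3 0 0 0 0 0; 3 0 3.2 0 0 0 0; 6 0 3.2 0 0 0 0; 6 0 3.2 0 0 0 0; 6 -2 0 0 0 0 0; 6 -2 0 0 0 0 0"}}

```text
time: 13.18
ee_pos: [0.5578, 0.0799, 0.0155]
orientation: [-0.189, 3.135, 0.001]
wrist_force: [0.8, 0.5, -0.6]
grip_width: 0.06
finger_force: 0.0
```

```bash
python3 -c "
from h import *
st()"
```

```text
t 13.175 fence xy mm -90.82391955859134 126.6485509323391 z 15.540367247377903 toolY vs fence rad 0.0005982530446459496 Rz [ 0.0005  0.0004 -1.    ] F 0.8513810441665829 0.4232788892809548 -0.594674105130111 grip 0.05997621079750165
```

Call:
{"method": "step_arm", "body": {"increments": "6 -0.4 -0.5 0 0 0 0; 6 -0.3 0 0 0 0 0; 6 -0.2 0 0 0 0 0; 6 -0.2 0 0 0 0 0; 6 -0.1 0 0 0 0 0; 6 0 0 0 0 0 0"}}

```text
time: 13.92
ee_pos: [0.5686, 0.0757, 0.0152]
orientation: [0.187, -3.134, 0.0]
wrist_force: [-4.6, -1.8, 2.8]
grip_width: 0.0602
finger_force: 2.4
```

```bash
python3 -c "
from h import *
st()"
```

```text
t 13.925 fence xy mm -80.56039540890482 121.2048636290944 z 15.22461228692899 toolY vs fence rad -0.00030647202786006106 Rz [-0.0018 -0.0003 -1.    ] F -4.792722615651024 -1.2147111447853423 2.8209304067353833 grip 0.06018845616199865
```

Contact came at the same depth as before (-80.5 mm), so I'll press a little harder, retreat straight back and lift.

Call:
{"method": "step_arm", "body": {"increments": "6 -0.15 0 0 0 0 0; 6 0 0 0 0 0 0; 6 1 0 0 0 0 0; 6 2 0 0 0 0 0; 6 1.5 0 0 0 0 0; 6 0 0 -4 0 0 0; 6 0 0 -5 0 0 0; 6 0 0 -5 0 0 0; 6 4 4 -3 0 0 0; 6 4 5 0 0 0 0"}}

```text
time: 15.18
ee_pos: [0.4388, 0.149, 0.1867]
orientation: [-0.183, 3.131, 0.001]
wrist_force: [-0.2, 0.6, -0.3]
grip_width: 0.0599
finger_force: 0.0
```

Call:
{"method": "step_arm", "body": {"increments": "6 2 5 0 0 0 0; 6 2 5 0 0 0 0; 6 1 5 0 0 0 0; 6 0 0 0 0 0 0"}}

```text
time: 15.68
ee_pos: [0.3695, 0.294, 0.1847]
orientation: [-0.194, 3.135, 0.001]
wrist_force: [-0.3, -0.1, -0.6]
grip_width: 0.0601
finger_force: 0.0
```

```bash
python3 -c "
from h import *
st()
crop('top','pics/c4.png',255,155,100,60,8)
cv2.imwrite('pics/t4.png',arm.camera('top'))"
```

```text
t 15.675 fence xy mm -252.17334582635357 361.69472525768384 z 184.6741930520913 toolY vs fence rad 0.004173679214618912 Rz [ 0.0005  0.0009 -1.    ] F -0.3602568892758464 -0.06975972242504558 -0.5639660217076362 grip 0.0600911037585985
```

View pics/c4.png

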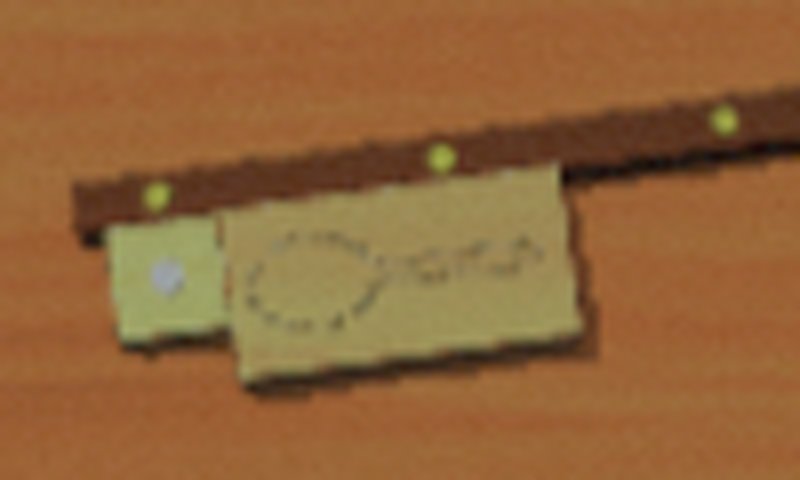

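View pics/t4.png

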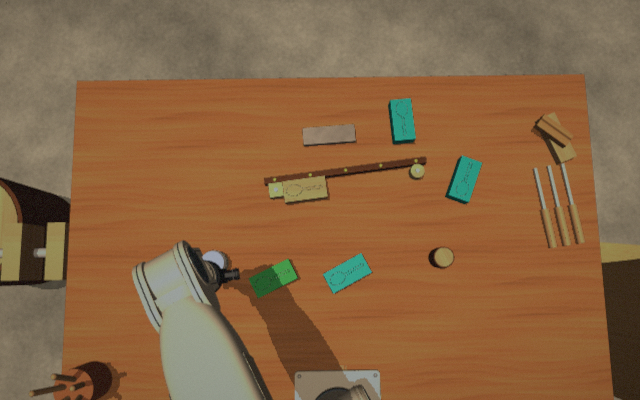

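The final pictures show the blank with its long side along the fence, crop (222,212) to (560,165), and its end against the stop at crop x≈225. The other objects I can see are unmoved, and the arm is clear of everything with no wrist force.

```bash
python3 -c "
from cell import arm
print(arm.job_done())"
```

```text
the job is handed in; nothing more can be done
None
```

The spoon blank lies flat against the fence with one end tight against the square stop block, and I handed the job in after about 16 s of robot time; the mallet and tin were hidden behind the arm in the last picture, so I couldn't confirm those two by eye.

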